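Seat the bayonet lamp cartridge and hold it

TASK

Fit the lamp cartridge into the microscope's lamp house: set its two pins in the two slots of the socket, push it down against the spring until its flange sits flush on the top face, then twist it a quarter turn clockwise (seen from above) against the return spring as far as the stop. Finish while still holding it there, gripped, pressed fully home and turned to the stop, because it springs up and back if let go and a colleague has yet to tighten the clamp. Leave the blanking plug, the oil bottle and the slide box where they are.

Things in the scene. Friction and masses are not known exactly. Their poses are not given: they have to be found in the camera images.
- cartridge_mid (a point): Centre of the loose lamp cartridge, half-way up its 57 mm; z up its axis, x along its bar grip and pins (a half turn about z is the same). It stands on its foot. From the foot up: aluminium shank 34 mm in diameter to 19.5 mm, foot edge chamfered 4 mm; steel flange 50 mm in diameter, 19.5 to 25 mm; black bar grip 44 mm long (x), 14 mm thick (y), from 25 to 57 mm. About 150 g (varies)
- cartridge_pins (a point): Point on the cartridge's axis, 8 mm above its foot, at the height of its pins: two round steel pins 6 mm in diameter that stick out of the shank along the cartridge's +x and -x, under the bar grip's two ends; each pin's end is 24 mm from the axis
- lamphouse: White lamp house with black fins, 124 x 100 x 70 mm (x, y, z), fixed to the table, its origin under its centre; grey metal top, dark round snout (52 mm in diameter) sticking out 40 mm at its +x end
- socket (a point): Centre of the socket mouth on the lamp house's top face, 70 mm above the table; z up, x along the two slots and towards the snout. The mouth is a round hole 37 mm in diameter with two slots 10 mm wide along +x and -x, open to 28 mm from the centre. The top is a lip 6 mm thick; the pins turn under it. The cartridge fits either way round
- press (a joint): Travel (m) of the sprung contact down in the socket: 0 at rest, when a cartridge standing on it has its pins inside the slots and its flange 8 mm above the top face; 0.008 when the flange is flush. The spring takes 4 N to start, 10 N at flush. The pins clear the lip and can turn after 5.5 mm. Let go after turning, the cartridge rises 2.5 mm
- turn (a joint): Angle (rad) of the sprung ring in the socket that the pins push round clockwise seen from above: 0 at rest, 1.35 at the stop. The pins meet it after about 0.14 rad of free turn, so the cartridge turns about 1.49 rad (85 degrees) from the slots to the stop. The spring torque grows from 0.06 to 0.2 N m; friction adds to it
- plug: Bystander: grey blanking plug, a disc 60 mm in diameter and 14 mm high with a round knob 26 mm in diameter on top, 36 mm high in all, no pins; loose, origin under its centre. Leave it alone
- oilbottle: Bystander: small amber oil bottle, 32 mm in diameter, 70 mm high; loose, origin under its centre. Leave it alone
- slidebox: Bystander: white plastic slide box, 104 x 174 x 64 mm (x, y, z); loose, origin under its centre. Leave it alone
There are look-alikes about, which are no part of the job. Leave any yellow look-alike of the part that bears cartridge_mid alone. Leave any blue or yellow look-alike of the lamphouse alone.

How it is judged (in metres and radians):
On the way:
1. the cartridge is pushed into the socket against the spring, not yet turned (value of joint press above 0.006 m and value of joint turn below 0.4 rad and horizontal distance between cartridge_mid and socket below 0.006 m), for 0.05 s.
At the end, for the whole second after the job is handed in: The fingers hold the cartridge (more than 3 N) in the socket: within 6 mm of its axis, upright within 0.1 rad, pressed home so that the centre contact is more than 6.7 mm down (flange within about 1.3 mm of flush), and the return ring is turned more than 1.2 rad of its 1.35 rad (value of joint press above 0.0067 m and value of joint turn above 1.2 rad and horizontal distance between cartridge_mid and socket below 0.006 m and z of cartridge_mid in the frame of socket below 0.0105 m and angle between cartridge_mid's own z axis and vertical below 0.1 rad and contact force between the fingers and cartridge above 3 N); the arm keeps its last pose, push and grip.
It fails at once if the blanking plug is moved more than 30 mm (distance of plug from where it was at the start of the episode above 0.03 m).
It fails at once if the oil bottle is moved more than 30 mm (distance of oilbottle from where it was at the start of the episode above 0.03 m).
It fails at once if the slide box is moved more than 30 mm (distance of slidebox from where it was at the start of the episode above 0.03 m).
It also fails if it takes over 45 s, if anything falls off the work surface, if the arm or the gripper's body presses on something with over 40 N, if the wrist force passes 120 N, or if a joint passes its speed limit or range.

ROBOT

A 6-joint arm with a two-finger parallel gripper is mounted at the origin on the work surface. World frame = base frame: x ahead of the robot, y to its left, z up, the work surface at z = 0. Lengths are in mm, angles in rad, forces in N, time in s.
With the tool pointing down it reaches from about 350 to 975 mm from the base axis. Payload 7.1 kg.
Tool frame: the origin (TCP) lies between the finger pads; the fingertips stand 19 mm ahead of it and the grasp point (between the pads) is the TCP (ctrl.finger_overhang is the distance from the TCP to the fingertips, in mm); z points along the fingers, y is the line along which they close (so a half turn about z gives the same grasp; the last joint's range is limited). The gripper opens to 88 mm and grips with 3 to 60 N. Pads are 20 mm wide; open, the fingers measure 115 mm over their backs; the gripper's body (75 mm by 178 mm) begins 61 mm behind the grasp point.
Start: joints at [-1.122, 0.423, 1.63, -0, 1.089, -0.019], TCP at [281.841, -557.826, 214.575] pointing down, gripper open.
Joint ranges: [-3, 3], [-0.9, 2.11], [0.09, 2.58], [-1.31, 4.45], [0.11, 2.69], [-2.54, 2.54]. Speed limits (rad/s): [2.39, 2.39, 3.01, 3.14, 3.14, 3.14].

INTERFACE

Orientations are given as a rotation vector (axis times angle).
In Python, from workcell import ctrl gives the robot as it stands. The module is installed in compiled form; this text tells all that it offers.
- The arm moves only by the tool arm_command, never from a script. Its argument "rows" is one flat list of numbers, 7 for each row, row after row: the turn, a rotation vector about the tool's x, y, z scaled (see below), then the shift along the tool's x, y, z scaled (see below), then the opening, from -1 (shut) to 1 (fully open). A call has 1 to 5 rows; each row is the pose to reach, as a shift and turn from the pose commanded when the call began, along the tool's axes at that moment, turning the shorter way round; what a row does not reach only later rows make up. The controller multiplies each number of a shift by 80 mm and each number of a turn by 180 degrees. A row lasts 1/10 s, in which the tool goes at most 50 mm and 8.59 degrees, less where a joint would pass 70% of its speed; a pose out of reach is approached as far as the arm can. A call with a number of a shift or a turn outside -1 to 1 is refused whole. A call with a gripper value outside its range is refused whole. The fingers move at their own pace and stop on an object; the grip force is fixed at half the most. Time passes only in rows, so rows that repeat a pose let the fingers close. It gives the time, the measured TCP pose, the force, the opening and the grip force at its end, in the units of the state.
- ctrl.get_obs(): the state, without advancing time (a new reading comes with each control period).
- ctrl.get_image(name): name is "scene" or "top"; returns (picture, depth): 400x640x3 uint8, red, green, blue; 400x640 float32, mm along the optical axis (not along the pixel's ray), 0 where there is no reading.
- ctrl.camera_params(name): a dict with "camera_matrix" (3x3 intrinsics, pixels), "world_to_cam" (4x4, takes a point from world to camera coordinates). Camera axes: x right, y down, z forward; pixel columns grow to the right and rows downward; lengths in mm; the calibration is good to about 2 mm. A picture is of the moment at which its call begins. camera_params takes no time and is no camera call.
- ctrl.close_job(): hands the job in; it is judged then, once.
The state is a dict: "t": time; "qpos": joint angles; "qvel": joint speeds; "joint_torque": joint torques, N m; "ee_pos": TCP position; "orientation": TCP orientation; "ft_force": force on the tool from outside, world axes, zero at the start; "moment": the same for the moment, N m; "width": finger opening in mm; "grasp_force": force on a finger pad.
Only numpy, scipy, OpenCV 4.12 (cv2) and the standard library are available. Lean on these libraries where they do the work, as an engineer would, in place of code of your own. Each camera call takes 0.05 s, during which the arm holds its last target. There are 200 camera calls.

## Working session

There is one attempt and no reset: what is moved stays moved. The work goes in short steps, Python scripts to look and compute and a tool call to move; the robot and the scene stay as the last step left them, time stands still between calls to the robot, and variables do not carry over. Pictures are saved under pics/ and viewed, at most 10 in all, crops included, and the job is handed in when it is done.

Besides the shell and the picture viewer there is one more tool, called by a JSON object that holds its "name" and its "arguments". arm_command: Moves the arm, as the interface text tells. Shifts and turns lie within -1 to 1; 1 stands for 80 mm of shift or 180 degrees of turn. Its arguments: {"type":"object","properties":{"rows":{"type":"array","items":{"type":"number"}}},"required":["rows"]}

```bash
mkdir -p pics
cat > h.py <<'E'
import numpy as np,cv2
from workcell import ctrl
def grab(n,f):
    im,d=ctrl.get_image(n); cv2.imwrite(f'pics/{f}.png',im[:,:,::-1]); np.savez(f'pics/{f}.npz',im=im,d=d); return im,d
def w(n,d,u,v,depth=None):
    p=ctrl.camera_params(n);K=p['camera_matrix'];z=d[int(v),int(u)] if depth is None else depth
    c=np.array([(u-K[0,2])/K[0,0]*z,(v-K[1,2])/K[1,1]*z,z,1]); return (np.linalg.inv(p['world_to_cam'])@c)[:3]
def cloud(n,d):
    p=ctrl.camera_params(n);K=p['camera_matrix'];v,u=np.indices(d.shape)
    c=np.stack([(u-K[0,2])/K[0,0]*d,(v-K[1,2])/K[1,1]*d,d,np.ones_like(d)],-1); return (c@np.linalg.inv(p['world_to_cam']).T)[...,:3]
E
python3 - <<'E'
from h import *
grab('scene','s0');grab('top','t0');print(ctrl.get_obs());print(ctrl.camera_params('top'))
E
```

```text
{'t': 0.1, 'qpos': array([-1.12199056e+00,  4.23753370e-01,  1.63060062e+00,  2.13058896e-06,
        1.08857909e+00, -1.90142816e-02]), 'qvel': array([ 1.24157314e-03, -9.72276062e-04, -1.85792132e-03, -2.04184271e-05,
        2.07020537e-03,  2.12768798e-04]), 'joint_torque': array([-7.17415551e-04, -5.45612025e+01, -2.74323785e+01,  6.45295554e-02,
        1.87627907e-02, -2.22147463e-05]), 'ee_pos': array([ 281.63614576, -557.38558676,  213.89141917]), 'orientation': array([-3.05476541e+00, -7.27862086e-01,  4.45915683e-04]), 'ft_force': array([ 0.39217963, -0.19851517, -0.55089077]), 'moment': array([-0.01383067,  0.03517896, -0.04052981]), 'grasp_force': 0.0, 'width': 87.53385698607276}
{'camera_matrix': array([[457.99848619,   0.        , 319.93387359],
       [  0.        , 457.99848619, 198.87477807],
       [  0.        ,   0.        ,   1.        ]]), 'world_to_cam': array([[-1.29910114e-02, -9.99847240e-01,  1.16931944e-02,
         6.13802011e+00],
       [-9.93254621e-01,  1.15560286e-02, -1.15376410e-01,
         5.56217139e+02],
       [ 1.15223658e-01, -1.31131756e-02, -9.93253016e-01,
         9.46431188e+02],
       [ 0.00000000e+00,  0.00000000e+00,  0.00000000e+00,
         1.00000000e+00]])}
```

View pics/t0.png

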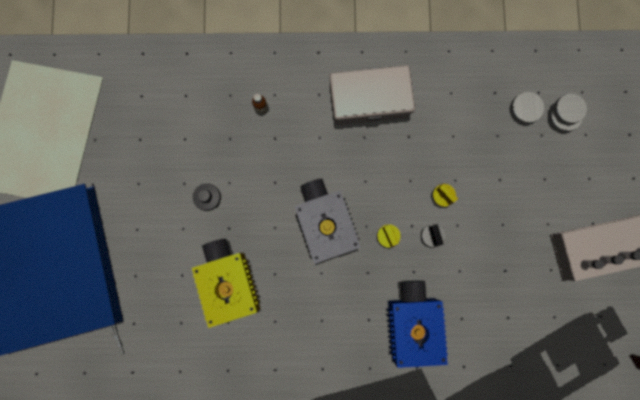

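View pics/s0.png

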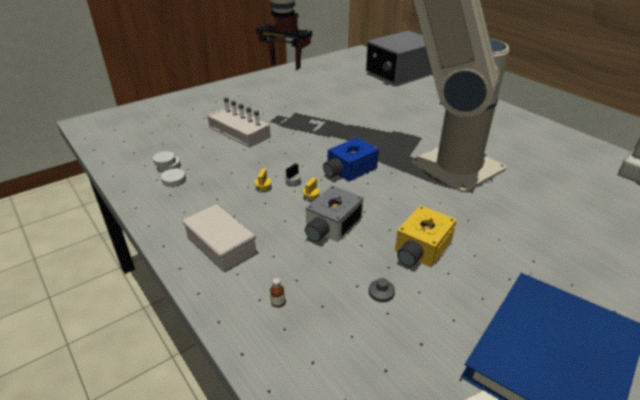

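Top view: the true lamp house is at about (327,227) with its snout at (314,188), and the true cartridge is at (433,236). The yellow look-alikes are at (389,236) and (445,195), and the plug is at (207,197). Next I'll enlarge both targets.

Run:
```python
from h import *
d=np.load('pics/t0.npz');im=d['im'][:,:,::-1]
a=cv2.resize(im[200:270,395:465],(560,560),interpolation=cv2.INTER_CUBIC)[:, :400]
a=cv2.resize(im[211:261,407:457],(400,400),interpolation=cv2.INTER_CUBIC)
b=cv2.resize(im[202:252,302:352],(400,400),interpolation=cv2.INTER_CUBIC)
cv2.imwrite('pics/c0.png',cv2.convertScaleAbs(np.hstack([a,b]),alpha=1.5))
P=cloud('top',d['d'])
np.set_printoptions(precision=0,suppress=True,linewidth=200)
print(P[218:254:2,418:450:2,2])
g=P[175:270,285:365]; m=abs(g[...,2]-70)<4
r=cv2.minAreaRect(g[m][:,:2].astype(np.float32)); print(r)
g=P[218:254,415:450].reshape(-1,3)
for lo,hi in((50,62),(20,30)):
    q=g[(g[:,2]>lo)&(g[:,2]<hi)]; print(lo,len(q),q.mean(0),cv2.minAreaRect(q[:,:2].astype(np.float32)))
```

```text
[[ 7.  3.  1.  1.  2.  4.  3.  0. -3.  1.  1.  2.  3.  2.  3.  4.]
 [-1.  4.  2.  4.  3.  1. -3.  3.  3.  3.  1. -0.  2.  3.  0.  2.]
 [ 1.  2.  4.  4.  4.  1.  6.  1.  3.  3.  2.  2. -0.  4.  2.  1.]
 [ 2. -0.  3.  2.  1.  4. 29. 28. 60. 57. -0.  2.  5.  0.  3.  3.]
 [-1.  2.  2.  4. 25. 31. 49. 60. 59. 60. 25. 25.  2.  2.  1.  1.]
 [ 2.  3.  3. 27. 27. 30. 44. 59. 60. 59. 60. 24.  3. -1. -1.  3.]
 [ 2.  1. 24. 29. 29. 30. 40. 59. 59. 58. 59. 27. 29.  4.  2.  3.]
 [ 3.  2. 29. 26. 27. 29. 36. 54. 60. 57. 56. 27. 26. -1.  5.  2.]
 [ 5.  2. 27. 26. 27. 26. 30. 46. 57. 61. 59. 57. 29. 30.  2.  0.]
 [ 0.  4. 25. 28. 28. 26. 31. 43. 55. 60. 59. 62. 26. 29.  4.  6.]
 [ 2.  4. 26. 27. 29. 29. 26. 40. 53. 60. 56. 61. 31. 26.  3.  2.]
 [ 0.  5. -0. 26. 25. 26. 25. 34. 50. 62. 62. 58. 27.  4.  5.  1.]
 [ 0.  4.  6. 24. 28. 27. 29. 33. 45. 60. 58. 58. 59.  3. -1.  4.]
 [ 5.  2.  2.  3. 26. 28. 25. 27. 39. 56. 60. 59.  3.  2.  1.  1.]
 [ 3.  2.  4.  2.  0.  2. 23. 28. 25. 28.  3.  2.  3.  1.  3.  2.]
 [ 1.  1.  4.  1.  2.  0.  4.  2.  3.  3.  1.  3.  5.  2.  3.  0.]
 [-2.  3.  3.  5.  2.  3. -1.  1.  3.  4.  0.  0.  4.  4.  1.  3.]
 [ 1.  1.  3.  1.  6.  2.  3.  4.  3.  3.  1.  5.  2.  4.  4.  5.]]
((496.317138671875, -13.029396057128906), (124.14161682128906, 100.1358871459961), 18.48455047607422)
50 159 [ 476. -240.   58.] ((476.9527587890625, -240.81654357910156), (43.30228805541992, 14.920275688171387), 13.686244010925293)
20 207 [ 476. -235.   27.] ((475.6042175292969, -240.93199157714844), (49.08956527709961, 46.47980880737305), 76.34686279296875)
```

View pics/c0.png

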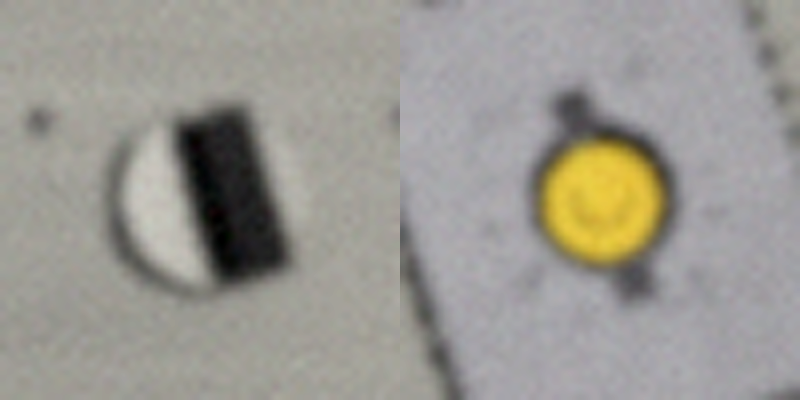

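```bash
cat >> h.py <<'E'
from scipy.spatial.transform import Rotation as R
def go(x,y,z,yaw):
    o=ctrl.get_obs();A=R.from_rotvec(o['orientation']);p=o['ee_pos']
    B=R.from_euler('z',yaw,degrees=True)*R.from_euler('x',180,degrees=True)
    np.set_printoptions(precision=4,suppress=True)
    xa=A.apply([1,0,0]);print('t',o['t'],'pos',p,'yaw',np.degrees(np.arctan2(xa[1],xa[0])),'tilt',np.degrees(np.arccos(-A.apply([0,0,1])[2])),'q6',o['qpos'][5],'F',o['ft_force'],'M',o['moment'],'w',o['width'],o['grasp_force'])
    print('turn',(A.inv()*B).as_rotvec()/np.pi,'shift',A.inv().apply(np.array([x,y,z])-p)/80)
E
python3 - <<'E'
from h import *
d=np.load('pics/t0.npz')['d'];p=ctrl.camera_params('top');K=p['camera_matrix']
def atz(u,v,z):
    a=w('top',d,u,v,500.);b=w('top',d,u,v,1000.);return a+(b-a)*(z-a[2])/(b[2]-a[2])
o=lambda x,y,u0,v0:(u0+(x+.5)/8-.5,v0+(y+.5)/8-.5)
print('socket',atz(*o(203,195,302,202),70),'cart bar top corners',[atz(*o(x,y,407,211),57)[:2] for x,y in((178,122),(245,105),(290,262),(222,284))])
go(476.5,-241,120,-166.3)
E
```

```text
socket [496.12416495 -13.77708071  70.        ] cart bar top corners [array([ 494.51046159, -225.43565334]), array([ 498.70320426, -243.0428352 ]), array([ 458.02930896, -252.96681032]), array([ 452.60779599, -235.12408165])]
t 0.1 pos [ 281.6361 -557.3856  213.8914] yaw 26.804056710963668 tilt 0.07680103979839667 q6 -0.01901428155498464 F [ 0.3922 -0.1985 -0.5509] M [-0.0138  0.0352 -0.0405] w 87.53385698607276 0.0
turn [-0.0001 -0.0006 -0.9272] shift [ 3.9574 -2.4299  1.177 ]
```

{"name": "arm_command", "arguments": {"rows": [0,0,-0.047,0.4,-0.25,0,0,0,0,-0.094,1,-0.61,0,0,0,0,-0.141,1,-0.61,0,0,0,0,-0.188,1,-0.61,0,0,0,0,-0.235,1,-0.61,0,0]}}

```text
t: 0.6
ee_pos: [331.5, -477.4, 214.3]
orientation: [-2.58, -1.791, -0.0]
ft_force: [-0.1, 0.3, -1.0]
width: 51.2
grasp_force: 0.0
```

```bash
python3 -c "
from h import *
go(476.5,-240.5,120,-166.3)"
```

```text
t 0.6 pos [ 331.5227 -477.426   214.2996] yaw 69.5170592417538 tilt 0.04030745564748656 q6 -0.6268085003195755 F [-0.1058  0.2535 -1.0216] M [-0.0276 -0.1191  0.0132] w 51.22438765986277 0.0
turn [ 0.     -0.0003 -0.6899] shift [3.408  0.662  1.1797]
```

{"name": "arm_command", "arguments": {"rows": [0,0,-0.047,0.5,0.1,0,0,0,0,-0.094,1,0.2,0,0,0,0,-0.141,1,0.2,0,0,0,0,-0.188,1,0.2,0,0,0,0,-0.235,1,0.2,0,0]}}

```text
t: 1.1
ee_pos: [374.9, -408.5, 214.3]
orientation: [-1.761, -2.601, -0.0]
ft_force: [-0.3, -0.1, -0.3]
width: 43.8
grasp_force: 0.0
```

```bash
python3 -c "
from h import *
go(476.5,-240.5,120,-166.3)"
```

```text
t 1.1 pos [ 374.873  -408.5266  214.2877] yaw 111.80663291178116 tilt 0.04068832496161839 q6 -1.2303952766557207 F [-0.3469 -0.121  -0.3275] M [-0.0383 -0.0721 -0.0046] w 43.80411827204487 0.0
turn [ 0.0001 -0.0002 -0.455 ] shift [1.4773 1.9599 1.1791]
```

{"name": "arm_command", "arguments": {"rows": [0,0,-0.047,0.4,0.5,0,0,0,0,-0.094,0.75,1,0,0,0,0,-0.141,0.75,1,0,0,0,0,-0.188,0.75,1,0,0,0,0,-0.235,0.75,1,0,0]}}

```text
t: 1.6
ee_pos: [427.5, -323.3, 214.3]
orientation: [-0.703, -3.061, -0.0]
ft_force: [-0.5, 0.1, 0.1]
width: 43.8
grasp_force: 0.0
```

```bash
python3 -c "
from h import *
go(476.5,-240.5,120,-166.3)"
```

```text
t 1.6 pos [ 427.465  -323.3436  214.2682] yaw 154.12557345849507 tilt 0.04101972249292328 q6 -1.7889734436913505 F [-0.4833  0.0552  0.072 ] M [ 0.0219 -0.1204  0.015 ] w 43.76580645535393 0.0
turn [ 0.0001 -0.0002 -0.2199] shift [-0.1004  1.1991  1.1784]
```

{"name": "arm_command", "arguments": {"rows": [0,0,-0.045,-0.1,0.5,0,0,0,0,-0.09,-0.1,1,0,0,0,0,-0.135,-0.1,1,0,0,0,0,-0.18,-0.1,1,0.5,0,0,0,-0.22,-0.1,1,0.9,0]}}

```text
t: 2.1
ee_pos: [470.3, -255.5, 141.9]
orientation: [-0.374, 3.118, -0.001]
ft_force: [0.3, 0.2, -0.4]
width: 43.7
grasp_force: 0.0
```

```bash
python3 -c "
from h import *
go(476.5,-240.5,47,-166.3)"
```

```text
t 2.1 pos [ 470.3324 -255.5468  141.8814] yaw -166.31570889713865 tilt 0.08074041552920974 q6 -2.3295584373743394 F [ 0.3022  0.1857 -0.3743] M [ 0.0617 -0.1122  0.0132] w 43.70170670776344 0.0
turn [-0.0003  0.0003 -0.0001] shift [-0.1182  0.1657  1.186 ]
```

{"name": "arm_command", "arguments": {"rows": [0,0,0,-0.118,0.166,0.1,0,0,0,0,-0.118,0.166,0.4,0,0,0,0,-0.118,0.166,0.7,0,0,0,0,-0.118,0.166,0.7,0]}}

```text
t: 2.5
ee_pos: [473.9, -239.5, 83.8]
orientation: [0.364, -3.115, -0.005]
ft_force: [-0.6, 0.5, 0.1]
width: 43.8
grasp_force: 0.0
```

```bash
python3 -c "
from h import *
go(476.5,-240.5,47,-166.3)
im,d=grab('scene','s1'); cv2.imwrite('pics/s1c.png',cv2.resize(im[90:240,220:380,::-1],None,fx=4,fy=4,interpolation=cv2.INTER_CUBIC)[:600])"
```

```text
t 2.5 pos [ 473.9033 -239.537    83.8224] yaw -166.68178584304806 tilt 0.34502678426683503 q6 -2.29367348557906 F [-0.5876  0.4638  0.0669] M [ 0.0563 -0.078  -0.0024] w 43.784919983623915 0.0
turn [ 0.0013 -0.0014 -0.0021] shift [-0.0309 -0.021   0.4601]
```

View pics/s1c.png

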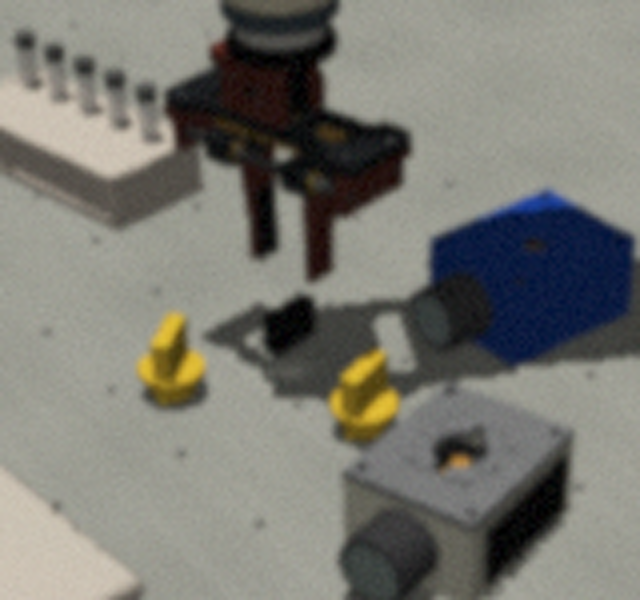

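The crop shows the open fingers above the black bar at about (288,325), clear of both yellow look-alikes. I'll go down and grip.

{"name": "arm_command", "arguments": {"rows": [0.0013,-0.0014,-0.002,-0.015,-0.021,0.2,0,0.0013,-0.0014,-0.002,-0.015,-0.021,0.44,0,0.0013,-0.0014,-0.002,-0.015,-0.021,0.44,0,0.0013,-0.0014,-0.002,-0.015,-0.021,0.44,0]}}

```text
t: 2.95
ee_pos: [478.0, -242.5, 52.4]
orientation: [-0.373, 3.114, -0.006]
ft_force: [0.8, -0.2, 0.4]
width: 44.0
grasp_force: 0.0
```

```bash
python3 -c "
from h import *
go(476.5,-240.5,47,-166.3)"
```

```text
t 2.95 pos [ 478.0011 -242.4941   52.3554] yaw -166.34549670595638 tilt 0.3797145852246493 q6 -2.300558717507128 F [ 0.8284 -0.167   0.3924] M [ 0.0638 -0.1363  0.0299] w 44.00109694405164 0.0
turn [-0.0014  0.0015 -0.0003] shift [0.0127 0.029  0.0668]
```

{"name": "arm_command", "arguments": {"rows": [-0.0014,0.0015,0,0.013,0.029,0.06,0,-0.0014,0.0015,0,0.013,0.029,0.06,0,-0.0014,0.0015,0,0.013,0.029,0.06,0]}}

```text
t: 3.25
ee_pos: [476.3, -240.3, 47.1]
orientation: [-0.374, 3.119, -0.0]
ft_force: [-0.9, 0.3, -0.3]
width: 43.8
grasp_force: 0.0
```

```bash
python3 -c "
from h import *
go(476.5,-240.5,47,-166.3)"
```

```text
t 3.25 pos [ 476.3297 -240.2788   47.0675] yaw -166.3323417365324 tilt 0.012843264062797729 q6 -2.298842165636628 F [-0.883   0.2589 -0.2569] M [ 0.0537 -0.0756  0.0393] w 43.762239004169416 0.0
turn [-0.      0.0001 -0.0002] shift [-0.0014 -0.0032  0.0008]
```

Close and lift.

{"name": "arm_command", "arguments": {"rows": [0,0,0,0,0,0,-1,0,0,0,0,0,0,-1,0,0,0,0,0,0,-1,0,0,0,0,0,0,-1,0,0,0,0,0,0,-1]}}

```text
t: 3.75
ee_pos: [476.1, -240.2, 46.6]
orientation: [0.374, -3.119, -0.0]
ft_force: [-0.8, -0.5, 0.5]
width: 13.1
grasp_force: 30.0
```

{"name": "arm_command", "arguments": {"rows": [0,0,0,0,0,-0.1,-1,0,0,0,0,0,-0.5,-1,0,0,0,0,0,-1,-1,0,0,0,0,0,-1,-1,0,0,0,0,0,-1,-1]}}

```text
t: 4.25
ee_pos: [476.5, -240.4, 127.6]
orientation: [-0.374, 3.118, -0.002]
ft_force: [-0.9, 0.6, -2.1]
width: 13.5
grasp_force: 30.0
```

```bash
python3 -c "
from h import *
go(496.2,-13.5,127,-161.5)
im,d=grab('scene','s2');grab('top','t2'); cv2.imwrite('pics/s2c.png',cv2.resize(im[90:240,220:380,::-1],None,fx=4,fy=4,interpolation=cv2.INTER_CUBIC)[:600])"
```

```text
t 4.25 pos [ 476.5381 -240.415   127.6025] yaw -166.3341079484791 tilt 0.09988069650185609 q6 -2.298871778757056 F [-0.8623  0.5733 -2.0854] M [ 0.0613 -0.1502 -0.0389] w 13.450630192357345 29.989373087882996
turn [-0.0004  0.0004 -0.0269] shift [-0.9089  2.6981  0.0056]
```

View pics/s2c.png

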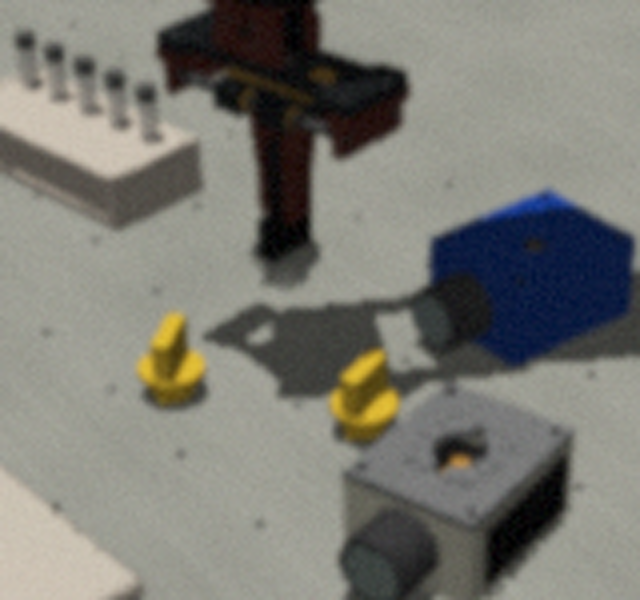

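The cartridge is held upright below the fingers at (285,265). I'll carry it over to the socket.

{"name": "arm_command", "arguments": {"rows": [0,0,0,-0.17,0.5,-0.15,-1,0,0,-0.01,-0.34,1,-0.15,-1,0,0,-0.02,-0.34,1,-0.15,-1,0,0,-0.02,-0.34,1,-0.15,-1]}}

```text
t: 4.75
ee_pos: [482.8, -154.7, 137.3]
orientation: [0.475, -3.103, -0.002]
ft_force: [0.5, 0.1, -1.8]
width: 13.1
grasp_force: 30.0
```

{"name": "arm_command", "arguments": {"rows": [0,0,0,-0.17,0.5,0,-1,0,0,0,-0.34,1,0,-1,0,0,0,-0.34,1,0,-1,0,0,0,-0.34,1,0,-1]}}

```text
t: 5.15
ee_pos: [485.6, -71.5, 137.9]
orientation: [0.473, -3.104, -0.001]
ft_force: [0.0, -0.1, -1.8]
width: 13.4
grasp_force: 30.0
```

```bash
python3 -c "
from h import *
go(496.2,-13.5,140,-161.5)"
```

```text
t 5.15 pos [485.5623 -71.4662 137.8759] yaw -162.69022429257248 tilt 0.09905807238340351 q6 -2.043053508913175 F [ 0.0037 -0.1328 -1.8479] M [ 0.0142 -0.1136  0.0176] w 13.447379390276973 29.990133941173553
turn [ 0.0002 -0.0005 -0.0066] shift [-0.3425  0.6522 -0.0267]
```

{"name": "arm_command", "arguments": {"rows": [0,0,-0.003,-0.17,0.33,0,-1,0,0,-0.0066,-0.342,0.652,0,-1,0,0,-0.0066,-0.342,0.652,0,-1,0,0,-0.0066,-0.342,0.652,0,-1]}}

```text
t: 5.55
ee_pos: [496.5, -14.6, 138.2]
orientation: [0.503, -3.1, -0.0]
ft_force: [0.1, 0.4, -1.9]
width: 13.0
grasp_force: 30.0
```

```bash
python3 -c "
from h import *
grab('top','t3');im,d=grab('scene','s3')
cv2.imwrite('pics/s3c.png',cv2.resize(im[140:260,275:395,::-1],None,fx=5,fy=5,interpolation=cv2.INTER_CUBIC))
go(496.2,-13.5,122,-161.5)"
```

```text
t 5.65 pos [496.3372 -15.0048 138.3221] yaw -161.64036591039846 tilt 0.05789619285932883 q6 -1.9452532691626991 F [ 1.0957 -1.6158 -0.9687] M [ 0.0845 -0.1658  0.0032] w 13.415471312613887 29.989998936653137
turn [ 0.0001 -0.0003 -0.0008] shift [-0.0045  0.0183  0.204 ]
```

View pics/s3c.png

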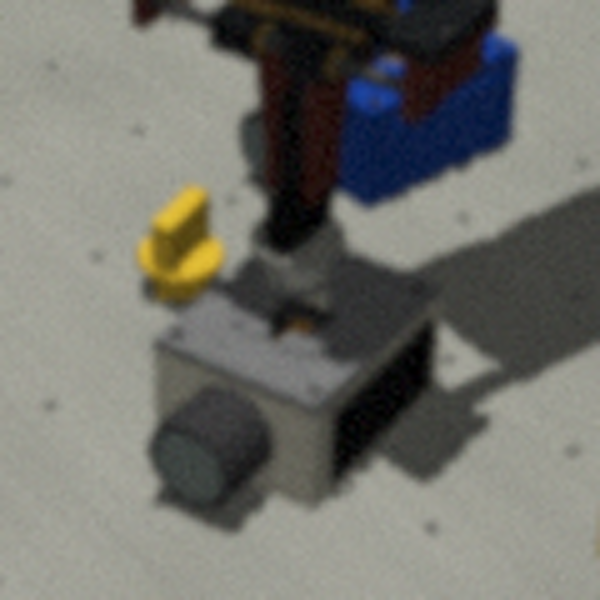

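The cartridge is right above the mouth, whose orange contact shows at (298,325). I'll align it and descend.

{"name": "arm_command", "arguments": {"rows": [0,0,-0.001,-0.004,0.018,0.1,-1,0,0,-0.001,-0.004,0.018,0.2,-1,0,0,-0.001,-0.004,0.018,0.2,-1]}}

```text
t: 5.95
ee_pos: [495.3, -12.6, 121.2]
orientation: [0.507, -3.097, -0.001]
ft_force: [0.6, 0.8, -1.5]
width: 13.0
grasp_force: 30.0
```

```bash
python3 -c "
from h import *
go(496.2,-13.4,108,-161.5)"
```

```text
t 5.95 pos [495.2502 -12.6037 121.1822] yaw -161.41026403012617 tilt 0.17127324111108985 q6 -1.944974604539012 F [ 0.6055  0.817  -1.4844] M [ 0.1524 -0.156   0.0106] w 13.014098812700368 29.98963862657547
turn [ 0.0004 -0.0009  0.0005] shift [-0.0085 -0.0134  0.1647]
```

{"name": "arm_command", "arguments": {"rows": [0,0,0,0,0,0,-1,0,0,0,0,0,0.05,-1,0,0,0,0,0,0.1,-1,0,0,0,0,0,0.15,-1,0,0,0,0,0,0.15,-1]}}

```text
t: 6.45
ee_pos: [495.9, -12.1, 110.0]
orientation: [0.508, -3.099, -0.001]
ft_force: [0.2, -0.5, -1.4]
width: 13.2
grasp_force: 30.0
```

```bash
python3 -c "
from h import *
go(496.2,-13.4,105,-161.5)"
```

```text
t 6.45 pos [495.9322 -12.1207 109.9868] yaw -161.36383784172946 tilt 0.08563608776326768 q6 -1.9448051534139033 F [ 0.2017 -0.4827 -1.3552] M [ 0.1178 -0.1084  0.0057] w 13.18449457684834 29.98985320329666
turn [ 0.0002 -0.0004  0.0008] shift [ 0.0019 -0.0163  0.0623]
```

No contact force so far, and the foot is about 7 mm inside the mouth. I'll go on down.

{"name": "arm_command", "arguments": {"rows": [0,0,0,0,-0.01,0.03,-1,0,0,0,0,-0.01,0.06,-1,0,0,0,0,-0.01,0.09,-1,0,0,0,0,-0.01,0.09,-1]}}

```text
t: 6.85
ee_pos: [496.9, -13.0, 103.5]
orientation: [-0.509, 3.1, 0.0]
ft_force: [0.6, 0.2, 2.5]
width: 13.4
grasp_force: 30.0
```

```bash
python3 -c "
from h import *
go(496.2,-13.4,96.5,-161.5)"
```

```text
t 6.85 pos [496.9072 -12.9922 103.4716] yaw -161.36770706833013 tilt 0.009606807900719588 q6 -1.9463347028601958 F [0.6483 0.2087 2.4584] M [ 0.0262 -0.1141  0.0351] w 13.381022355302376 30.004194974899292
turn [0.     0.     0.0007] shift [ 0.01   -0.002   0.0871]
```

About 4 N now, as the spring start should give. I'll press on to flush.

{"name": "arm_command", "arguments": {"rows": [0,0,0,0,0,0.03,-1,0,0,0,0,0,0.06,-1,0,0,0,0,0,0.09,-1,0,0,0,0,0,0.09,-1]}}

```text
t: 7.25
ee_pos: [497.2, -13.2, 97.0]
orientation: [-0.509, 3.099, -0.0]
ft_force: [-2.0, -1.0, 10.5]
width: 13.2
grasp_force: 30.0
```

```bash
python3 -c "
from h import *
go(496.2,-13.4,96.5,-161.5)"
```

```text
t 7.25 pos [497.1886 -13.1851  96.9615] yaw -161.35945377143045 tilt 0.04142956652021779 q6 -1.946337310213642 F [-1.9974 -1.0309 10.5003] M [-0.1015  0.3626  0.0091] w 13.191456821076466 30.009417235851288
turn [-0.0001  0.0002  0.0008] shift [0.0126 0.0014 0.0058]
```

{"name": "arm_command", "arguments": {"rows": [0,0,0,0.006,0,0.012,-1,0,0,0,0.006,0,0.012,-1]}}

```text
t: 7.45
ee_pos: [497.2, -13.4, 96.8]
orientation: [-0.508, 3.098, -0.001]
ft_force: [-2.9, -1.8, 19.0]
width: 13.1
grasp_force: 30.0
```

The force jumped to 19 N with almost no travel, so the flange is flush. Now the clockwise twist, which is a positive turn about tool z.

{"name": "arm_command", "arguments": {"rows": [0,0,0.03,0,0,0,-1,0,0,0.06,0,0,0,-1,0,0,0.09,0,0,0,-1,0,0,0.12,0,0,0,-1]}}

```text
t: 7.85
ee_pos: [497.6, -12.6, 96.7]
orientation: [0.087, 3.138, 0.001]
ft_force: [-3.0, 4.9, 16.4]
width: 13.3
grasp_force: 30.1
```

```bash
python3 -c "
from h import *
go(497.0,-13.4,96.7,-248)"
```

```text
t 7.85 pos [497.5605 -12.6278  96.7307] yaw 176.80882674048965 tilt 0.15761983531798418 q6 -1.5661470569134524 F [-3.0285  4.9057 16.422 ] M [0.9146 0.2412 0.1907] w 13.275739164025895 30.13575106859207
turn [0.0007 0.0005 0.36  ] shift [ 0.0065 -0.01    0.0004]
```

{"name": "arm_command", "arguments": {"rows": [0,0,0.03,0.005,0.006,0,-1,0,0,0.06,0.005,0.006,0,-1,0,0,0.09,0.005,0.006,0,-1,0,0,0.12,0.005,0.006,0,-1,0,0,0.15,0.005,0.006,0,-1]}}

```text
t: 8.35
ee_pos: [497.5, -12.4, 96.8]
orientation: [0.817, 3.03, 0.002]
ft_force: [-1.9, 1.6, 15.0]
width: 12.9
grasp_force: 30.2
```

```bash
python3 -c "
from h import *
go(497.0,-13.4,96.7,-248)"
```

```text
t 8.35 pos [497.5479 -12.3691  96.7611] yaw 149.83387331915458 tilt 0.1928481758021713 q6 -1.0940027322225168 F [-1.9318  1.5815 14.9657] M [0.4863 0.0187 0.2225] w 12.855819984623457 30.201269388198853
turn [0.0009 0.0006 0.2102] shift [-0.0006 -0.0146  0.0007]
```

{"name": "arm_command", "arguments": {"rows": [0,0,0.03,0,0,0.004,-1,0,0,0.06,0,0,0.004,-1,0,0,0.09,0,0,0.004,-1,0,0,0.12,0,0,0.004,-1,0,0,0.15,0,0,0.004,-1]}}

```text
t: 8.85
ee_pos: [497.8, -12.6, 96.7]
orientation: [1.501, 2.756, 0.003]
ft_force: [-1.4, 1.2, 17.3]
width: 13.2
grasp_force: 30.2
```

```bash
python3 -c "
from h import *
go(497.0,-13.4,96.7,-248)"
```

```text
t 8.85 pos [497.7906 -12.5545  96.6803] yaw 122.85556756068746 tilt 0.22305884561452669 q6 -0.6228738439522397 F [-1.4361  1.1624 17.2907] M [0.1271 0.0627 0.3386] w 13.207088885251038 30.22687464952469
turn [0.0011 0.0006 0.0603] shift [-0.0035 -0.014  -0.0003]
```

{"name": "arm_command", "arguments": {"rows": [0,0,0.02,0,0,0.003,-1,0,0,0.04,0,0,0.003,-1,0,0,0.055,0,0,0.003,-1,0,0,0.055,0,0,0.003,-1]}}

```text
t: 9.25
ee_pos: [497.9, -12.7, 96.6]
orientation: [1.73, 2.618, 0.003]
ft_force: [-1.6, 0.5, 20.5]
width: 13.4
grasp_force: 30.2
```

```bash
python3 -c "
from h import *
go(497.0,-13.4,96.7,-248)"
```

```text
t 9.25 pos [497.8813 -12.6715  96.6409] yaw 113.10138385830061 tilt 0.2330558231205795 q6 -0.4526179336607062 F [-1.5552  0.4566 20.4601] M [0.0681 0.2177 0.3061] w 13.436846653668884 30.196653306484222
turn [0.0012 0.0005 0.0061] shift [-0.0041 -0.0137 -0.0008]
```

The turn is now 85.5°, with no torque jump yet. I'll turn a little further to feel for the stop.

{"name": "arm_command", "arguments": {"rows": [0,0,0.01,0,0,0,-1,0,0,0.02,0,0,0,-1,0,0,0.02,0,0,0,-1]}}

```text
t: 9.55
ee_pos: [497.9, -12.7, 96.6]
orientation: [1.81, 2.563, 0.003]
ft_force: [-2.2, -0.3, 20.4]
width: 13.4
grasp_force: 30.2
```

```bash
python3 -c "
from h import *
go(497.0,-13.4,96.7,-248)
im,d=grab('scene','s4')
cv2.imwrite('pics/s4c.png',cv2.resize(im[140:260,275:395,::-1],None,fx=5,fy=5,interpolation=cv2.INTER_CUBIC))"
```

```text
t 9.55 pos [497.8591 -12.6944  96.6405] yaw 109.53550029579387 tilt 0.23156864145854952 q6 -0.390265909605698 F [-2.1688 -0.3123 20.4083] M [-0.0437  0.2485  0.2987] w 13.405471705521897 30.22942364215851
turn [ 0.0012  0.0005 -0.0137] shift [-0.0047 -0.0131 -0.0008]
```

View pics/s4c.png

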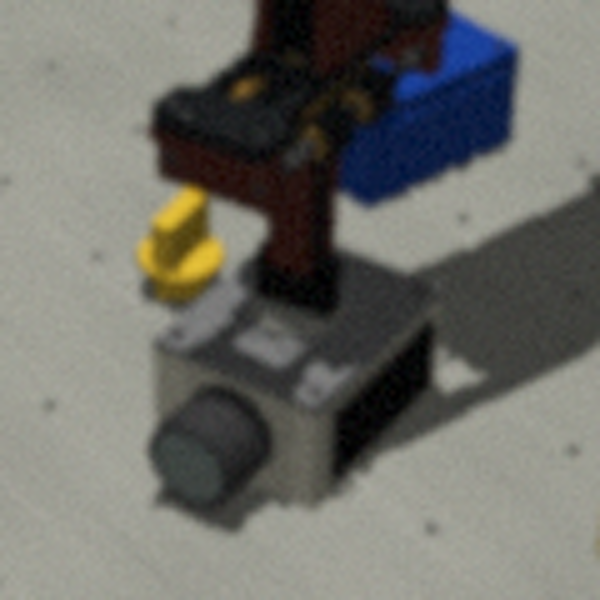

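The flange looks seated on the top face at about (300,310). The torque is still flat, so I'll turn a bit more and watch torque and width.

{"name": "arm_command", "arguments": {"rows": [0,0,0.01,0,0,0,-1,0,0,0.02,0,0,0,-1,0,0,0.02,0,0,0,-1]}}

```text
t: 9.9
ee_pos: [497.9, -12.7, 96.6]
orientation: [1.889, 2.506, 0.003]
ft_force: [-1.3, 0.6, 18.7]
width: 13.6
grasp_force: 31.3
```

```bash
python3 -c "
from h import *
go(497.0,-13.4,96.7,-248)"
```

```text
t 9.9 pos [497.8732 -12.6975  96.6159] yaw 105.97564377857373 tilt 0.23356382644528714 q6 -0.3278593005972167 F [-1.259   0.6201 18.7029] M [-0.0178  0.2229  0.6044] w 13.56764259439244 31.298401448875666
turn [ 0.0012  0.0005 -0.0335] shift [-0.0054 -0.0129 -0.0011]
```

The torque doubled to 0.60 N m and the grip force rose, so it's against the stop. I'll hold briefly and hand in.

{"name": "arm_command", "arguments": {"rows": [0,0,0,0,0,0.002,-1,0,0,0,0,0,0.002,-1,0,0,0,0,0,0.002,-1]}}

```text
t: 10.2
ee_pos: [497.9, -12.7, 96.6]
orientation: [1.888, 2.507, 0.003]
ft_force: [-2.6, 0.1, 20.6]
width: 14.0
grasp_force: 31.3
```

```bash
python3 -c "
from h import *
go(497.0,-13.4,96.7,-248)
print(ctrl.close_job())"
```

```text
t 10.2 pos [497.8929 -12.7043  96.5701] yaw 106.02799985807393 tilt 0.23452372919683634 q6 -0.3287199659388446 F [-2.5789  0.0636 20.5572] M [0.0021 0.3274 0.5596] w 13.981094266982945 31.286274008452892
turn [ 0.0012  0.0006 -0.0332] shift [-0.0053 -0.0131 -0.0017]
the job is handed in; nothing more can be done
None
```

I handed the job in at 10.2 s with the cartridge gripped (31 N), pressed flush (about 20 N down) and turned clockwise until the torque jumped at the stop; the hand-in returned no verdict, so success is read from forces and poses.

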